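# Seat the vial carrier on the inspection stage's locating pin

### The arm

A 7-joint arm with a two-finger parallel gripper is mounted at the origin on the work surface. World frame = base frame: x ahead of the robot, y to its left, z up, the work surface at z = 0. Lengths are in m, angles in rad, forces in N, time in s.
With the tool pointing down it reaches from about 0.35 to 0.9 m from the base axis. Payload 7.2 kg.
Tool frame: the origin (TCP) lies on the centre line of the jaws, within the pads' length; the fingertips stand 25 mm ahead of it and the grasp point (between the pads) lies 6 mm ahead of it; z points along the fingers, y is the line along which they close (so a half turn about z gives the same grasp; the last joint's range is limited). The gripper opens to 85 mm and grips with 20 to 120 N. Pads are 22 mm wide; open, the fingers measure 114 mm over their backs; the gripper's body (76 mm by 85 mm) begins 54 mm behind the grasp point. The pads swing forward as they close: fully open they stand 13 mm farther back than shut.
Start: joints at [-1.169, 0.411, -0.013, 1.596, 0.006, 1.134, -0.082], TCP at [0.283, 0.557, 0.221] pointing down, gripper open.
Joint ranges: [-2.95, 2.95], [-0.29, 1.99], [-1.47, 1.44], [0.14, 2.54], [-1.03, 4.17], [0.13, 1.85], [-2.86, 2.86]. Speed limits (rad/s): [2.39, 2.39, 3.01, 3.01, 3.14, 3.14, 3.14].

### API

Orientations are given as a rotation vector (axis times angle).
In Python, from station import arm, claw, kinematics, vision gives the robot as it stands. Calls block until the motion is done:
- arm.move_ptp(position, orientation): joint-space move of the TCP to a pose.
- arm.move_l(position, rot=None, feed=0.15, f_stop=None): straight line of the TCP; rot=None keeps the orientation; feed is the mean speed in m/s. With f_stop (N) it stops when the force on the tool has changed by that much, and returns True; else False.
- arm.move_j(angles): joint-space move.
- claw.gripper_to(opening): finger opening in m; the grip force is fixed at half the most; returns when the fingers have stopped.
- arm.sleep(seconds).
- kinematics.inverse_kinematics(position, orientation): joint angles nearest the present ones, or None.
- vision.get_image(name): name is "scene" or "top" or "wrist"; returns the picture (384x512x3 uint8, blue, green, red); there is no depth.
- vision.camera_model(name): a dict with "K" (3x3 intrinsics, pixels), "rvec" (rotation vector, rad) and "tvec" (3), from world to camera coordinates, as OpenCV has them; the wrist camera has in their place "mount" (4x4, takes a point from camera to tool coordinates, whose origin is the TCP and whose axes are the flange's). Camera axes: x right, y down, z forward; pixel columns grow to the right and rows downward; lengths in m; the calibration is good to about 2 mm. A picture is of the moment at which its call begins: read the wrist's pose just before it. camera_model takes no time and is no camera call.
A pose or a line that the arm cannot do raises arm.MotionError and nothing moves.
- arm.sign_off(): hands the job in; it is judged then, once.
Readings, each from a call of its own:
- arm.current_clock(): time.
- arm.current_qpos(): joint angles.
- arm.current_joint_vel(): joint speeds.
- arm.current_joint_efforts(): joint torques, N m.
- arm.current_tcp_pos(): TCP position.
- arm.current_tool_rot(): TCP orientation.
- arm.current_force(): force on the tool from outside, world axes, zero at the start.
- arm.current_moment(): the same for the moment, N m.
- arm.current_finger_gap(): finger opening in m.
- arm.current_finger_force(): force on a finger pad.
Only numpy, scipy, OpenCV 4.12 (cv2) and the standard library are available. Lean on these libraries where they do the work, as an engineer would, in place of code of your own. Each camera call takes 0.05 s, during which the arm holds its last target. There are 200 camera calls.

### The job

Pick up the vial carrier by its fin and lay it between the guides of the grey inspection stage, vials on the side of the round white window and the carrier's hole just beyond the far end of the dark slot, so that it rests propped on the small locating pin standing somewhere in that slot. Then gently nudge it back towards the window until its hole drops over the pin and it lies flat and fully down on the stage, and let go. Never drop, tip or force it, and leave the other things on the bench alone.

Things in the scene. Friction and masses are not known exactly. Their poses are not given: they have to be found in the camera images.
- carrier_fin (a point): Vial carrier, loose, 0.26 to 0.49 kg: aluminium plate 165 (x) by 60 (y) by 8 mm with an upright fin near its middle to grip: 12 mm thick (x), 32 mm wide (y), from 8 to 48 mm above the underside. This point: middle of the fin, 28 mm above the underside, 75 mm from the plate's vial end. x runs along the plate towards the hole, z up. Balances about 8 mm from the fin, towards the vials.
- carrier_hole (a point): Centre of the carrier's round through hole (11 mm across) at the plate's underside: on the middle line, 58 mm from the fin towards +x, 32 mm from the plate's end. Axes as the carrier. Sliding the released carrier along the stage takes 1 to 5 N.
- carrier_vials (a point): Midway between two capped vials fixed on the carrier's other end, at the plate's underside, 54 mm from the fin towards -x. Vials 22 mm across at y = +-15 mm, tops 44 mm above the underside. Axes as the carrier.
- stage: Inspection stage, fixed: grey deck 220 (x) by 100 (y) by 15 mm; origin under its centre on the bench, x along the channel from white window to slot, z up. Two aluminium guides with rounded tops run along x, 64 mm apart inside, rising 14 mm above the deck: the carrier lies between them with 2 mm spare each side. Channel ends are open.
- stage_window (a point): Centre of the stage's flush round white window, 56 mm across, on the deck's upper face, 67 mm from the stage's centre towards -x. Axes as the stage.
- stage_slot (a point): Middle of the dark slot (52 mm long in x) on the deck's upper face: on the middle line, 45 mm from the stage's centre towards +x, 15 mm above the bench. A steel pin, 8 mm across, 9 mm high, top 4 mm tapering to 3 mm, is clamped on the middle line up to 16 mm either way along x from here; where is not reported. Propped on it, the carrier drops flat by its own weight once the hole is over it.
- vial_a: Bystander: loose glass vial, 26 mm across, 45 mm high, origin under its centre.
- jar: Bystander: loose amber jar, 44 mm across, 70 mm high, origin under its centre.
- mug: Bystander: white mug, 82 mm across, 90 mm high, origin under its centre.
- phone: Bystander: flat black phone 150 by 72 by 8 mm, origin under its centre.
- dish: Bystander: shallow glass dish 90 mm across, 15 mm high, origin under its centre.
- forceps: Bystander: steel forceps 120 mm long, lying, origin under its centre.
There are look-alikes about, which are no part of the job. Leave any blue or purple look-alike of the part that bears carrier_fin alone.

How it is judged:
On the way:
1. the carrier rests between the guides, vials towards the window, its hole beyond where the pin can be (z of carrier_hole in the frame of stage_slot below 0.017 m and y of carrier_hole in the frame of stage_slot between -0.007 and 0.007 m and x of carrier_fin in the frame of stage_slot below -0.01 m and contact force between carrier and stage above 0.3 N and x of carrier_hole in the frame of stage_slot above 0.017 m), for 0.1 s.
At the end, for the whole second after the job is handed in: The carrier lies flat on the stage (tilt under 0.03 rad, the underside at its hole less than 2.5 mm above the deck), its hole over the pin (so within 18.5 mm of the slot's middle along x and 5 mm across), its fin and vials on the window side, at rest and released (z of carrier_hole in the frame of stage_slot between -0.003 and 0.0025 m and x of carrier_hole in the frame of stage_slot between -0.0185 and 0.0185 m and y of carrier_hole in the frame of stage_slot between -0.005 and 0.005 m and x of carrier_fin in the frame of stage_slot below -0.03 m and angle between carrier_fin's own z axis and vertical below 0.03 rad and linear speed of carrier below 0.01 m/s); the robot touches nothing.
It fails at once if the carrier is pressed, pushed or dropped on the stage or its pin with more than 35 N (contact force between carrier and stage above 35 N).
It fails at once if the carrier is tipped by more than 0.5 rad (angle between carrier_fin's own z axis and vertical above 0.5 rad).
It fails at once if another thing on the bench is moved by more than 20 mm (distance of any of vial_a, jar, mug, phone, dish, forceps from where it was at the start of the episode above 0.02 m).
It also fails if it takes over 58 s, if anything falls off the work surface, if the arm or the gripper's body presses on something with over 40 N, if the wrist force passes 120 N, or if a joint passes its speed limit or range.

## Working session

There is one attempt and no reset: what is moved stays moved. The work goes in short steps, each a Python script; the robot and the scene stay as the last script left them, time stands still between calls to the robot, and variables do not carry over. Pictures are saved under pics/ and viewed, at most 10 in all, crops included, and the job is handed in when it is done.

```bash
mkdir -p pics; ls; python3 - <<'E'
from station import arm, vision
import cv2,numpy as np
print(arm.current_clock(),arm.current_tool_rot(),arm.current_force(),arm.current_finger_gap())
for n in("scene","top"):
    im=vision.get_image(n); cv2.imwrite(f"pics/{n}.png",im)
    m=vision.camera_model(n);print(n,{k:np.round(v,4).tolist() for k,v in m.items()})
print(vision.camera_model("wrist"))
E
```

```text
pics
0.0 [-7.31017031e-01 -3.05505547e+00  2.47667703e-03] [-0.29432389 -0.15220293  0.68519315] 0.08528636688974889
scene {'K': [[452.6614, 0.0, 256.2972], [0.0, 452.6614, 189.7741], [0.0, 0.0, 1.0]], 'rvec': [0.9452, 2.5654, -0.9386], 'tvec': [0.4537, -0.1661, 1.9698]}
top {'K': [[399.4723, 0.0, 262.3112], [0.0, 399.4723, 191.5806], [0.0, 0.0, 1.0]], 'rvec': [2.1509, -2.0561, 0.2214], 'tvec': [-0.1219, 0.5291, 1.4335]}
{'K': array([[345.44305326,   0.        , 257.68507766],
       [  0.        , 345.44305326, 183.04882042],
       [  0.        ,   0.        ,   1.        ]]), 'mount': array([[ 6.65117433e-04, -9.60823225e-01, -2.77161122e-01,
         7.03025625e-02],
       [ 9.99999140e-01,  3.25825767e-04,  1.27022107e-03,
         1.09164267e-03],
       [-1.13015167e-03, -2.77161728e-01,  9.60822616e-01,
        -1.54255103e-01],
       [ 0.00000000e+00,  0.00000000e+00,  0.00000000e+00,
         1.00000000e+00]])}
```

View pics/scene.png

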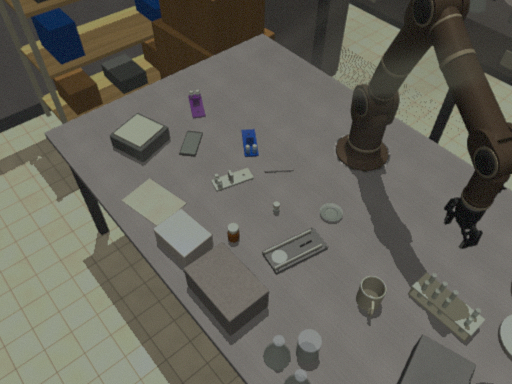

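View pics/top.png

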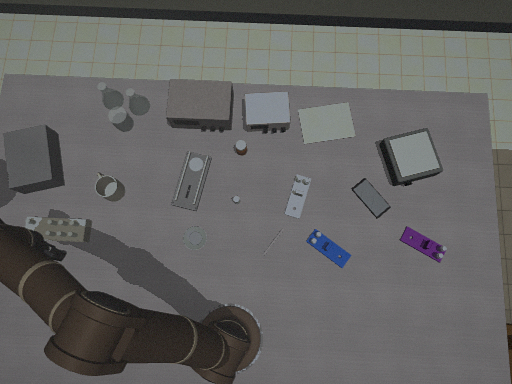

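The top view shows the silver carrier at about (298,196). The stage is at (190,180), with its window at (196,164) and slot at (189,191). Candidates for the carrier are silver (298,196), blue (328,248) and purple (423,244), plus the cream rack at (57,229), which is clearly something else. I choose the silver one and will check it in a close crop.

```bash
cat > h.py <<'E'
import numpy as np, cv2
from scipy.spatial.transform import Rotation as R
from station import arm, claw, kinematics, vision
def cam(n):
    m=vision.camera_model(n)
    if n=="wrist":
        Rt=R.from_rotvec(arm.current_tool_rot()).as_matrix(); p=np.array(arm.current_tcp_pos())
        M=np.array(m["mount"]); return np.array(m["K"]),Rt@M[:3,:3],p+Rt@M[:3,3]
    Rc=R.from_rotvec(np.ravel(m["rvec"])).as_matrix(); return np.array(m["K"]),Rc.T,-Rc.T@np.ravel(m["tvec"])
def shot(n):
    c=cam(n); return vision.get_image(n),c
def ray(c,uv):
    d=c[1]@np.linalg.inv(c[0])@np.array([uv[0],uv[1],1.]); return c[2],d/np.linalg.norm(d)
def onplane(c,uv,z):
    o,d=ray(c,uv); return o+d*(z-o[2])/d[2]
def tri(*obs):
    A=np.zeros((3,3));b=np.zeros(3);L=[ray(c,uv) for c,uv in obs]
    for o,d in L: P=np.eye(3)-np.outer(d,d);A+=P;b+=P@o
    x=np.linalg.solve(A,b); return x,[np.linalg.norm((np.eye(3)-np.outer(d,d))@(x-o)) for o,d in L]
def down(yaw):  # tool x axis heading = yaw, z down
    c,s=np.cos(yaw),np.sin(yaw)
    return R.from_matrix(np.array([[c,s,0],[s,-c,0],[0,0,-1]])).as_rotvec()
E
python3 - <<'E'
from h import *
ct,cs=cam("top"),cam("scene")
print("start yaw",np.round(R.from_rotvec(arm.current_tool_rot()).as_matrix(),3)[:,0])
for n,a,b,z in [("carrier",(298,196),(233,180),.01),("cvials",(302,181),(216,182),.04),("window",(196,164),(280,258),.015),("slot",(189,191),(306,244),.015),("vial_a",(236,200),(277,207),.03),("jar",(240,147),(233,233),.04),("dish",(194,238),(332,213),.01),("forceps",(272,243),(279,171),.0),("blue",(328,248),(250,143),.01)]:
    print(n,onplane(ct,a,z).round(3),onplane(cs,b,z).round(3),tri((ct,a),(cs,b))[0].round(3))
for u in [(292,214),(303,178)]: print(onplane(ct,u,.01).round(3))
for p in [(.55,.15),(.6,.1)]:
  for y in (0,np.pi,np.pi/2,-np.pi/2):
    print(p,y,kinematics.inverse_kinematics([*p,.25],down(y)))
E
```

```text
start yaw [-0.892  0.453 -0.   ]
carrier [ 0.533 -0.235  0.01 ] [ 0.533 -0.221  0.01 ] [ 0.532 -0.232  0.002]
cvials [ 0.586 -0.246  0.04 ] [ 0.607 -0.235  0.04 ] [ 0.594 -0.251  0.015]
window [0.642 0.166 0.015] [0.64  0.176 0.015] [0.64  0.171 0.01 ]
slot [0.533 0.184 0.015] [0.528 0.194 0.015] [0.53  0.189 0.013]
vial_a [0.503 0.    0.03 ] [0.502 0.009 0.03 ] [0.502 0.003 0.026]
jar [ 0.711 -0.003  0.04 ] [ 0.71 -0.    0.04] [ 0.71  -0.002  0.039]
dish [0.354 0.151 0.01 ] [0.349 0.155 0.01 ] [0.352 0.153 0.011]
forceps [ 0.35  -0.143  0.   ] [ 0.35  -0.144 -0.   ] [ 0.35  -0.143  0.001]
blue [ 0.34  -0.352  0.01 ] [ 0.34  -0.343  0.01 ] [ 0.338 -0.351  0.004]
[ 0.462 -0.214  0.01 ]
[ 0.605 -0.253  0.01 ]
(0.55, 0.15) 0 [-0.85324055  0.32922296  0.65242098  1.72805605 -0.2160383   1.1571653
 -1.71005932]
(0.55, 0.15) 3.141592653589793 [-0.47460089  0.29201753  0.15626776  1.70400846 -0.04911974  1.14938007
  1.26605424]
(0.55, 0.15) 1.5707963267948966 [-0.68414603  0.30286982  0.42537145  1.71779502 -0.13525965  1.14992659
 -0.22047189]
(0.55, 0.15) -1.5707963267948966 [-0.2635884   0.29865037 -0.11094656  1.68951646  0.0356126   1.15538992
  2.75755423]
(0.6, 0.1) 0 [-0.72963577  0.40935457  0.67232719  1.63540827 -0.27009442  1.19180763
 -1.56759625]
(0.6, 0.1) 3.141592653589793 [-0.39871951  0.36030541  0.20683064  1.61319747 -0.07850796  1.17623599
  1.3961995 ]
(0.6, 0.1) 1.5707963267948966 [-0.59856779  0.37980675  0.48164882  1.62699718 -0.18677172  1.1807706
 -0.07489408]
(0.6, 0.1) -1.5707963267948966 [ 0.53466386  0.66077854 -1.23569156  1.54929905  0.63075338  1.38490859
  2.38671398]
```

```bash
cat > look.py <<'E'
from h import *
import sys,pickle
def look(tag,xy,yaw,z=.18):
    t=np.array([np.cos(yaw),np.sin(yaw)]); out=[]
    for i,o in enumerate((.09,-.03)):
        p=np.array(xy)+t*o
        if i==0: arm.move_ptp([*p,z],down(yaw))
        else: arm.move_l([*p,z],feed=.2)
        arm.sleep(.2)
        im,c=shot("wrist"); out.append((im,c)); cv2.imwrite(f"pics/{tag}{i}.png",im)
    pickle.dump(out,open(tag+".pkl","wb"))
E
python3 - <<'E'
from look import *
print(kinematics.inverse_kinematics([.533,-.235,.18],down(np.radians(75))))
look("stage",(.575,.181),np.radians(81)); print(arm.current_clock())
look("carr",(.533,-.235),np.radians(75)); print(arm.current_clock(), arm.current_qpos())
a=cv2.imread("pics/stage0.png");b=cv2.imread("pics/stage1.png")
E
```

```text
[-0.36105402  0.53489382  0.98843981  1.79520112 -0.50158311  1.08741719
  0.54417193]
2.9083
5.3083 [-0.00866955  0.41571982  0.52240797  1.76493868 -0.23860969  1.02428044
  0.34213304]
```

View pics/stage1.png

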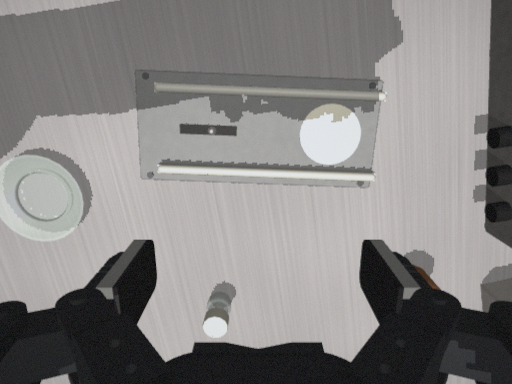

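View pics/carr0.png

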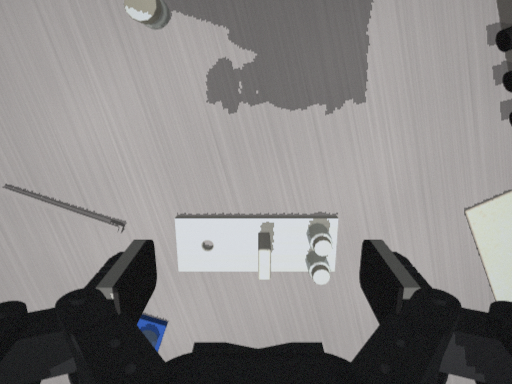

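stage1 shows the slot at (181–237,130) with the pin at (211,130), the window at (330,134) and corner screws at (145,76), (373,86), (151,175) and (361,183). carr0 shows the silver carrier with its hole at (208,245), fin top at about (264,240) and vial caps at (321,245) and (320,275). This is the right part. Next I'll measure with masks in both views.

```bash
python3 - <<'E'
from h import *
import pickle
S=pickle.load(open("stage.pkl","rb"));C=pickle.load(open("carr.pkl","rb"))
# predict coordinates of features in other views by projection
def proj(c,X):
    v=c[0]@(c[1].T@(np.array(X)-c[2])); return v[:2]/v[2]
def blobs(im,mask,near,rad,amin,amax):
    cs,_=cv2.findContours(mask.astype(np.uint8)*255,cv2.RETR_LIST,cv2.CHAIN_APPROX_NONE);o=[]
    for k in cs:
        a=cv2.contourArea(k)
        if amin<a<amax:
            r=cv2.minAreaRect(k)
            if np.hypot(*(np.array(r[0])-near))<rad:o.append((np.round(r[0],1).tolist(),np.round(r[1],1).tolist(),round(r[2],1),a))
    return o
ref={"slot":((209,130),.015),"win":((330,134),.015),"s1":((145,76),.015),"s2":((373,86),.015),"s3":((151,175),.015),"s4":((361,183),.015)}
for i,(im,c) in enumerate(S):
    g=im.max(2); hsv=cv2.cvtColor(im,cv2.COLOR_BGR2HSV)
    for n,(uv,z) in ref.items():
        p=proj(c,onplane(S[1][1],uv,z))
        if n=="slot": b=blobs(im,g<50,p,12,100,900)
        elif n=="win": b=blobs(im,(g>140),p,15,1000,8000)
        else: b=blobs(im,g<70,p,8,3,80)
        print(i,n,p.round(1),b)
for i,(im,c) in enumerate(C):
    p=proj(c,onplane(C[0][1],(258,243),.008)); print(i,p)
    g=cv2.cvtColor(im,cv2.COLOR_BGR2GRAY)
    print(g[int(p[1])-3, int(p[0])-95:int(p[0])+95:5], blobs(im,g>190,p,25,3000,20000))
    ph=proj(c,onplane(C[0][1],(208,245),.008)); print("hole",ph,blobs(im,g<150,ph,8,20,200))
a=C[0][0][195:300,160:350];b=C[1][0]
p=proj(C[1][1],onplane(C[0][1],(258,243),.008)).astype(int); b=b[max(p[1]-60,0):p[1]+60,p[0]-95:p[0]+95]
s=S[0][0]; q=proj(S[0][1],onplane(S[1][1],(260,130),.015)).astype(int); print("org",p,q)
s=s[max(q[1]-75,0):q[1]+75,max(q[0]-135,0):q[0]+135]
r=lambda x:cv2.resize(x,(390,int(390*x.shape[0]/x.shape[1])))
a,b,s=r(a),r(b),r(s);out=np.zeros((a.shape[0]+s.shape[0]+60,785,3),np.uint8)
out[:a.shape[0],:390]=a;out[:b.shape[0],395:]=b;out[-s.shape[0]:,:390]=s
cv2.imwrite("pics/close.png",out[:600])
E
```

```text
0 slot [213.8 248.1] []
0 win [323.3 251.4] []
0 s1 [156.2 204. ] []
0 s2 [361.9 212.1] []
0 s3 [160.9 285.1] []
0 s4 [351.7 291.7] []
1 slot [209. 130.] []
1 win [330. 134.] []
1 s1 [145.  76.] []
1 s2 [373.  86.] []
1 s3 [151. 175.] []
1 s4 [361. 183.] []
0 [258. 243.]
[168 170 170 216 218 217 218 218 214 188 218 219 218 217 217 218 217 219
 218 126  91  88 151 217 217 216 217 219 217 170 172  93 181 100 218 171
 170 169] [([244.5, 245.0], [52.0, 139.0], 90.0, 6038.5)]
hole [208. 245.] [([206.8, 246.4], [10.2, 6.2], 20.6, 42.0)]
1 [258.21089145 126.18862461]
[170 213 218 218 219 218 218 197 174 218 218 218 219 218 218 219 217 217
 218 171 219 218 148 219 218 218 220 219 219 217 219 159 151 174 161 217
 219 170] [([255.4, 128.6], [179.1, 64.0], 0.4, 7935.0)]
hole [203.11701769 128.64039587] [([200.7, 130.8], [11.6, 6.0], 36.9, 32.5)]
org [258 126] [259 248]
```

View pics/close.png

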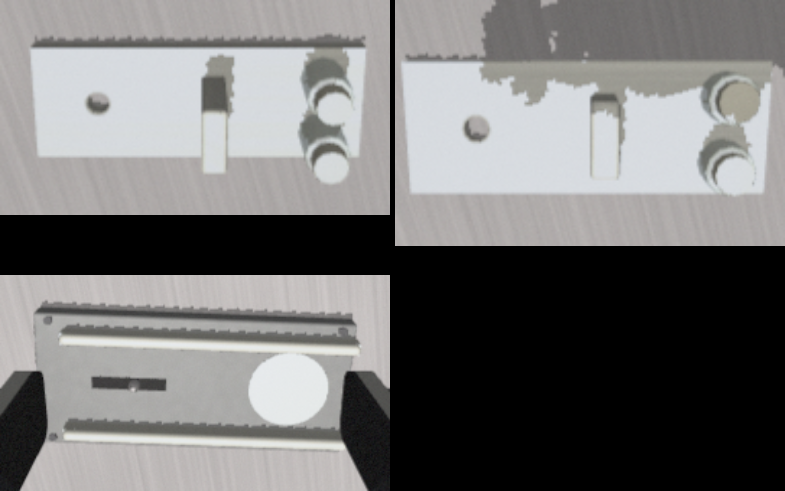

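The crops confirm it: silver plate with hole, fin and two vials. The fin's top face is at (215,142) in the left crop and (605,141) in the right crop. Next I'll triangulate the corners, hole and fin top, and redo the stage masks with better thresholds.

```bash
python3 - <<'E'
from h import *
import pickle
S=pickle.load(open("stage.pkl","rb"));C=pickle.load(open("carr.pkl","rb"))
f=390/190
A=lambda u,v:(160+(u+.5)/f-.5,195+(v+.5)/f-.5); B=lambda u,v:(163+(u-395+.5)/f-.5,66+(v+.5)/f-.5)
X={}
for n,a,b in [("TL",(31,48),(402,61)),("TR",(366,48),(772,63)),("BR",(359,156),(765,192)),("BL",(37,156),(410,192)),("fin",(215,142),(605,141)),("hole",(98,103),(476,128))]:
    X[n],r=tri((C[0][1],A(*a)),(C[1][1],B(*b))); print(n,X[n].round(4),np.round(r,4),onplane(C[0][1],A(*a),.048 if n=="fin" else .008).round(4),onplane(C[1][1],B(*b),.048 if n=="fin" else .008).round(4))
d=lambda a,b:np.linalg.norm(X[a]-X[b]).round(4)
print("L",d("TL","TR"),d("BL","BR"),"W",d("TL","BL"),d("TR","BR"))
for (a,b) in (("TR","TL"),("BR","BL"),("fin","hole")): v=X[b]-X[a]; print("head",np.degrees(np.arctan2(v[1],v[0])),np.hypot(*v[:2]))
def blob(m,near,amin,amax):
    cs,_=cv2.findContours(m.astype(np.uint8)*255,cv2.RETR_LIST,cv2.CHAIN_APPROX_NONE);o=[]
    for k in cs:
        a=cv2.contourArea(k);M=cv2.moments(k)
        if amin<a<amax:
            r=np.array([M["m10"]/M["m00"],M["m01"]/M["m00"]])
            if np.hypot(*(r-near))<8:o.append((r,a,cv2.minAreaRect(k)))
    return o
for i,(sl,w) in enumerate([((214,248),(323,251)),((209,130),(330,134))]):
    im,c=S[i]; g=cv2.cvtColor(im,cv2.COLOR_BGR2GRAY)
    print(i,"grays",g[sl[1],sl[0]-40:sl[0]+40:4],g[w[1]-40:w[1]+40:4,w[0]])
    for t in (60,75,90):
        for r,a,m in blob(g<t,sl,150,900): print("slot",t,r.round(1),a,np.round(m[1],1),onplane(c,r,.015).round(4))
    for t in (170,190,150):
        for r,a,m in blob(g>t,w,1000,5000): print("win",t,r.round(1),a,np.round(m[1],1),onplane(c,r,.015).round(4))
E
```

```text
TL [ 0.4613 -0.1818  0.0092] [0.0001 0.0001] [ 0.461  -0.1822  0.008 ] [ 0.4609 -0.1818  0.008 ]
TR [ 0.6207 -0.225   0.0066] [0.0001 0.0001] [ 0.6206 -0.2244  0.008 ] [ 0.6203 -0.2249  0.008 ]
BR [ 0.6056 -0.2814  0.0094] [0.0002 0.0002] [ 0.6056 -0.2822  0.008 ] [ 0.6061 -0.2819  0.008 ]
BL [ 0.4455 -0.2391  0.0095] [0. 0.] [ 0.4449 -0.2398  0.008 ] [ 0.4451 -0.2393  0.008 ]
fin [ 0.5403 -0.234   0.0472] [0.0002 0.0002] [ 0.5406 -0.2336  0.048 ] [ 0.5402 -0.2339  0.048 ]
hole [ 0.4843 -0.2186  0.0092] [0.0002 0.0002] [ 0.4841 -0.2191  0.008 ] [ 0.4839 -0.2186  0.008 ]
L 0.1652 0.1657 W 0.0594 0.0585
head 164.8487617996918 0.16516514855975997
head 165.18287378594607 0.16566025867410872
head 164.59460197145935 0.05808977261432505
0 grays [169 168 168 170  63  61  63  62  64  64 101  98  66  61  64  65  73 173
 174 172] [169 106 111 231 224 232 233 232 232 233 232 232 232 232 231 232 231 105
  96 166]
slot 75 [212.  247.8] 231.0 [50.1  7. ] [0.5294 0.1906 0.015 ]
slot 90 [212.7 247.8] 278.5 [50.2  7.5] [0.5301 0.1905 0.015 ]
1 grays [163 163 164  67  67  71  67  69  72  68 134 118  69  72  73  71  72 161
 164 168] [161 111 105 175 175 224 227 228 228 227 229 228 228 227 228 228 229 229
 106  91]
slot 90 [207.1 129.3] 367.0 [56.1  9.1] [0.5296 0.1909 0.015 ]
win 170 [330.1 134.4] 2866.5 [59. 62.] [0.6408 0.1689 0.015 ]
win 190 [329.9 138.2] 2378.0 [52. 60.] [0.6403 0.1655 0.015 ]
```

Carrier heading is 165.0°, and the fin is at (0.5403,-0.234) with a measured top height of 0.047 (expected 0.048). The plate measures 165×59 mm, which matches. Next I'll refine the stage from its guides and grasp the fin.

```bash
python3 - <<'E'
from h import *
import pickle
S=pickle.load(open("stage.pkl","rb"))
L={}
for i,(sl,gu) in enumerate([((214,248),((214,219),(214,277))),((209,130),((230,91),(230,172)))]):
    im,c=S[i]; g=cv2.cvtColor(im,cv2.COLOR_BGR2GRAY)
    cs,_=cv2.findContours((g<90).astype(np.uint8),cv2.RETR_EXTERNAL,cv2.CHAIN_APPROX_NONE)
    k=[k for k in cs if cv2.pointPolygonTest(k,sl,True)>-6 and cv2.contourArea(k)>150]
    for q in k:
        P=q[:,0,:]; l,r=P[P[:,0]<P[:,0].min()+2].mean(0),P[P[:,0]>P[:,0].max()-2].mean(0)
        a,b=onplane(c,l,.015),onplane(c,r,.015);v=a-b
        print(i,"slot ends",l,r,"mid",((a+b)/2).round(4),"len",np.hypot(*v[:2]).round(4),"head",np.degrees(np.arctan2(v[1],v[0])).round(2))
        x0,y0,w,h=cv2.boundingRect(q); s=g[y0:y0+h,x0+4:x0+w-4]; ys,xs=np.where(s>95); sel=(ys>0)&(ys<h-1)
        L[i]=np.array([xs[sel].mean()+x0+4,ys[sel].mean()+y0]); print("pin px",L[i],sel.sum())
    mids=[]
    for u in gu:
        pts=[]
        for x in range(175,305 if i==0 else 350,3):
            y0=int(u[1]+(x-u[0])*(.035)); col=g[y0-9:y0+10,x].astype(float)
            j=col.argmax(); 
            w=np.where(col>col.max()-25)[0]; w=w[abs(w-j)<5]; pts.append((x,y0-9+w.mean()))
        vx,vy,px,py=cv2.fitLine(np.float32(pts),cv2.DIST_HUBER,0,.01,.01).ravel()
        a,b=[onplane(c,(x,py+(x-px)*vy/vx),.029) for x in (180,300)]
        v=a-b; print(i,"guide",np.degrees(np.arctan2(v[1],v[0])).round(2),a.round(4)); mids.append((a,v/np.linalg.norm(v)))
    n=np.array([-mids[0][1][1],mids[0][1][0]]); print("sep",((mids[0][0]-mids[1][0])[:2]@n).round(4),"slot off mid",((np.array([.530,.1907])-(mids[0][0]+mids[1][0])[:2]/2)@n).round(4))
if len(L)==2: print("pin",tri((S[0][1],L[0]),(S[1][1],L[1])))
F=np.array([.5403,-.2339]); y=np.radians(75)
claw.gripper_to(.040)
arm.move_ptp([*F,.12],down(y))
print("stop",arm.move_l([*F,.039],feed=.08,f_stop=8),arm.current_tcp_pos(),arm.current_clock())
f0=np.array(arm.current_force()); claw.gripper_to(0.0); arm.sleep(.2)
print("gap",arm.current_finger_gap(),arm.current_finger_force(),f0.round(2),np.round(arm.current_force(),2))
arm.move_l([*F,.11],feed=.08); arm.sleep(.3)
print("lift",arm.current_finger_gap(),np.round(arm.current_force(),2),np.round(arm.current_moment(),3),arm.current_clock())
E
```

```text
0 slot ends [188.22222222 247.        ] [237.75  248.625] mid [0.5304 0.1905 0.015 ] len 0.0503 head 169.11
pin px [215.89655172 249.4137931 ] 29
0 guide 168.85 [0.5083 0.2318 0.029 ]
0 guide 168.75 [0.4933 0.1633 0.029 ]
sep -0.0702 slot off mid 0.0011
1 slot ends [180.2 128.4] [235.22222222 130.11111111] mid [0.5301 0.1909 0.015 ] len 0.0506 head 169.4
pin px [213.32857143 128.64285714] 70
1 guide 168.84 [0.5159 0.231  0.029 ]
1 guide 168.85 [0.5003 0.16   0.029 ]
sep -0.0727 slot off mid 0.0005
pin (array([0.53539422, 0.19152867, 0.02203991]), [np.float64(0.0009223804195521682), np.float64(0.0009223804195525103)])
stop False [ 0.5406594  -0.23411411  0.03949528] 7.3667
gap 8.282281254374522e-05 0.0 [-0.24 -0.37 -0.17] [-0.39  0.38  0.21]
lift -0.00024800045091944963 [-0.18 -0.25 -0.23] [ 0.003 -0.002 -0.003] 9.375
```

The gripper closed on nothing, so I'll look at the scene before acting.

```bash
python3 - <<'E'
from h import *
print(arm.current_tcp_pos(),R.from_rotvec(arm.current_tool_rot()).as_matrix().round(3).tolist(),arm.current_finger_gap())
a,c=shot("wrist"); import pickle; pickle.dump((a,c),open("miss.pkl","wb"))
t,_=shot("top"); t=cv2.resize(t[150:270,230:390],None,fx=1.8,fy=1.8)
o=np.zeros((384,800,3),np.uint8);o[:,:512]=a;o[:t.shape[0],512:512+t.shape[1]]=t;cv2.imwrite("pics/miss.png",o)
E
```

```text
[ 0.54012143 -0.23389512  0.10964481] [[0.259, 0.966, -0.001], [0.966, -0.259, 0.0], [-0.0, -0.001, -1.0]] -0.00024800045091944963
```

View pics/miss.png

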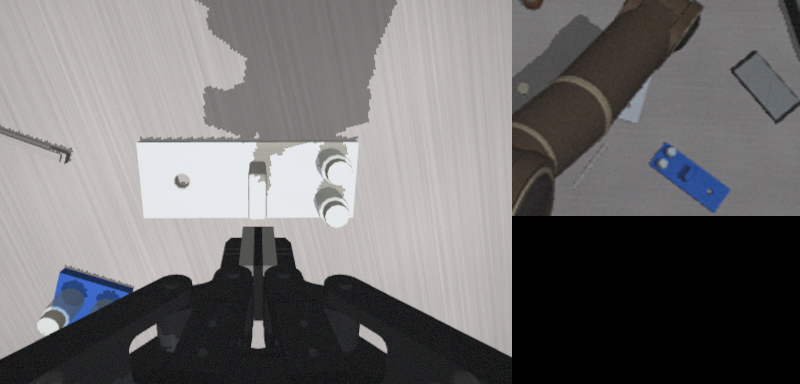

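The picture shows the carrier undisturbed, with the fin top at (258,193) and the closed fingertips at row 228. A tip 25 mm ahead of the TCP should appear near row 196. So the tips look about 37 mm farther back than stated, at roughly z = 0.051 on the first try, which passes over the 48 mm fin. I'll probe the free bench with the closed fingers to check.

```bash
python3 - <<'E'
from h import *
y=np.radians(75)
arm.move_l([.60,-.10,.09],feed=.2)
arm.move_l([.60,-.10,.045],feed=.08,f_stop=4)
print(arm.move_l([.60,-.10,-.02],feed=.025,f_stop=4),np.round(arm.current_tcp_pos(),4),np.round(arm.current_force(),2))
arm.move_l([.60,-.10,.09],feed=.2);print(arm.current_clock())
E
```

```text
True [ 0.5999 -0.1    -0.0101] [-0.78  0.03  5.9 ]
13.6583
```

The bench contact came at TCP z = -0.010, so the closed fingertips are really 10 mm behind the reported TCP instead of 25 mm ahead. I'll correct by 35 mm and grasp again.

```bash
python3 - <<'E'
from h import *
F=np.array([.5403,-.2339]); y=np.radians(75)
claw.gripper_to(.040)
arm.move_l([*F,.085],feed=.25)
print("stop",arm.move_l([*F,.004],feed=.08,f_stop=6),np.round(arm.current_tcp_pos(),4))
f0=np.array(arm.current_force()); claw.gripper_to(0.0)
print("gap",arm.current_finger_gap(),arm.current_finger_force(),f0.round(2),np.round(arm.current_force(),2))
if arm.current_finger_gap()>.008:
    arm.move_l([*F,.075],feed=.1); arm.sleep(.3)
    print("lift",arm.current_finger_gap(),np.round(arm.current_force(),2),np.round(arm.current_moment(),3))
print(np.round(arm.current_tcp_pos(),4),arm.current_clock())
im,c=shot("wrist"); cv2.imwrite("pics/held.png",im); import pickle; pickle.dump((im,c),open("held.pkl","wb"))
E
```

```text
stop False [ 0.5407 -0.2341  0.0045]
gap 0.011236734136638726 59.67698156833649 [ 0.43  0.57 -0.09] [-1.82  0.2   4.73]
lift 0.011217936679392821 [ 0.71  0.77 -1.59] [-0.025  0.02  -0.001]
[ 0.54   -0.2339  0.0745] 17.5333
```

View pics/held.png

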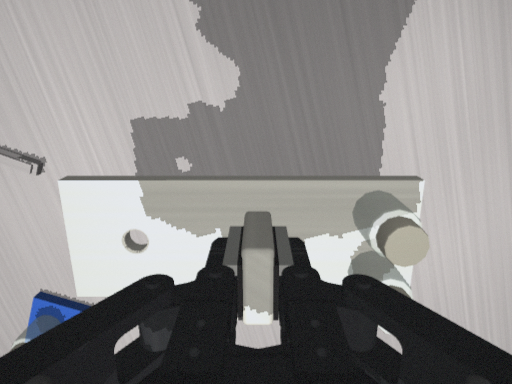

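The carrier is held. The fin is gripped with an 11.2 mm gap, the plate is level and the hole is at (135,240). Next I'll check its pose in the hand, then carry it to hover over the stage, pitched so the pin and the vial-end edge will take the load together.

```bash
cat > place.py <<'E'
from h import *
HD=np.radians(168.85); SL=np.array([.5302,.1907,.015])
Rs=R.from_euler("z",HD).as_matrix()
Rct=R.from_euler("z",np.radians(165)).as_matrix().T@R.from_rotvec(down(np.radians(75))).as_matrix()
def pose(hx,th,lift=0,dy=0,tz=.0045):
    """TCP pose for the carrier with hole at slot x=hx, pitch th (hole end up), vial edge lift above deck"""
    Rp=R.from_euler("y",-th).as_matrix()
    p=np.array([hx-.133*np.cos(th),dy,lift])+Rp@np.array([.075,0,tz])
    return SL+Rs@p, R.from_matrix(Rs@Rp@Rct).as_rotvec()
def inslot(X): return Rs.T@(np.array(X)-SL)
E
python3 - <<'E'
from place import *
import pickle
im,c=pickle.load(open("held.pkl","rb")); Rc=R.from_euler("z",np.radians(165)).as_matrix()
T=np.array([.54,-.2339,.07])
for n,u in (("hole",(135,240)),("TL",(60,180)),("TR",(423,180))): print(n,(Rc.T@(onplane(c,u,.078)-T)).round(4))
p,r=pose(.023,.0857,.05); print(p,r,kinematics.inverse_kinematics(p,r) is not None)
arm.move_l([.54,-.2339,.105],feed=.15)
arm.move_ptp([p[0],p[1],.115],down(HD-np.pi/2)); arm.move_l(p,rot=r,feed=.1); arm.sleep(.3)
print(np.round(arm.current_tcp_pos(),4)-p,arm.current_finger_gap(),arm.current_clock())
a=[shot("wrist"),shot("top"),shot("scene")]; pickle.dump(a,open("hover.pkl","wb"))
o=np.zeros((384,800,3),np.uint8);o[:,:512]=a[0][0]
o[:190,515:]=cv2.resize(a[1][0][130:230,130:280],(285,190));o[194:,515:]=cv2.resize(a[2][0][200:300,230:380],(285,190))
cv2.imwrite("pics/hover.png",o)
E
```

```text
hole [0.0581 0.0002 0.008 ]
TL [ 0.0893 -0.0295  0.008 ]
TR [-0.0752 -0.0297  0.008 ]
[0.56470842 0.18389844 0.07590312] [-2.37473368 -1.95236415  0.08371004] True
[0.00019158 0.00030156 0.00069688] 0.011578298443897057 20.3167
```

View pics/hover.png

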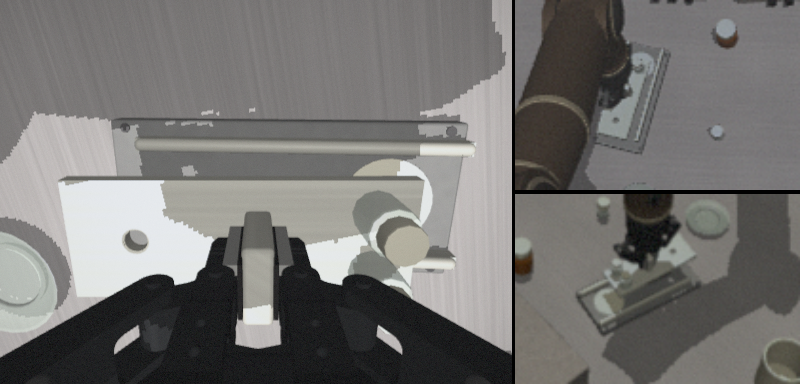

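Hover view: the plate is above the channel and parallel to the guides. The far guide runs (137,144)–(473,149), and the vials are on the window side. I'll check the lateral offset numerically, then lower gently.

```bash
python3 - <<'E'
from place import *
import pickle
a=pickle.load(open("hover.pkl","rb")); c=a[0][1]
G=[inslot(onplane(c,u,.029))[1] for u in ((150,144.5),(300,147),(460,149.5),(440,263))]
print("guide y",np.round(G,4))
if np.all(abs(abs(np.array(G[:3]))-.0355)<.002):
    f0=np.array(arm.current_force())
    p,r=pose(.023,.0857,.006); arm.move_l(p,rot=r,feed=.05,f_stop=6)
    p,r=pose(.023,.0857,-.003); s=arm.move_l(p,rot=r,feed=.012,f_stop=2.5); arm.sleep(.3)
    t=np.array(arm.current_tcp_pos()); Rr=R.from_rotvec(arm.current_tool_rot()).as_matrix()@Rct.T
    print("stop",s,"lift",(t-pose(.023,.0857)[0]).round(4),"dF",(np.array(arm.current_force())-f0).round(2),"mom",np.round(arm.current_moment(),3))
    print("hole",inslot(t+Rr@np.array([.058,0,-.0045])).round(4),arm.current_clock())
E
```

```text
guide y [-0.0364 -0.0363 -0.0363  0.035 ]
stop True lift [-0.0001  0.0001 -0.0002] dF [-1.53 -0.1   8.31] mom [-0.024 -0.063  0.013]
hole [ 0.0231 -0.0001  0.0112] 22.35
```

Contact came at the expected height, with the hole at slot x = +23 mm, y ≈ 0 and z = 11 mm. Next I'll open the fingers slightly, set the tool upright and nudge towards the window with a low force stop.

```bash
python3 - <<'E'
from place import *
import pickle
claw.gripper_to(.024); arm.sleep(.3)
print("gap",arm.current_finger_gap(),np.round(arm.current_force(),2))
t=np.array(arm.current_tcp_pos()); r0=down(HD-np.pi/2)
arm.move_l(t,rot=r0,feed=.05) if False else arm.move_l(t+[0,0,.001],rot=r0,feed=.02)
arm.sleep(.2); print("upright",np.round(arm.current_force(),2))
ux=Rs[:,0]; t=np.array(arm.current_tcp_pos())
s=arm.move_l(t-ux*.040,feed=.015,f_stop=7)
arm.sleep(.2); e=np.array(arm.current_tcp_pos()); print("stop",s,"travel",((t-e)@ux).round(4),np.round(Rs.T@np.array(arm.current_force()),2))
print(arm.current_clock())
a=[shot("wrist"),shot("scene")]; pickle.dump(a,open("nudge.pkl","wb"))
o=np.zeros((384,800,3),np.uint8);o[:,:512]=a[0][0];o[:190,515:]=cv2.resize(a[1][0][200:300,230:380],(285,190));cv2.imwrite("pics/nudge.png",o)
E
```

```text
gap 0.024105244719436283 [ 0.13 -0.17 -0.98]
upright [-0.54 -0.42  0.01]
stop True travel 0.0336 [-0.18 -0.09 -0.61]
25.6833
```

View pics/nudge.png

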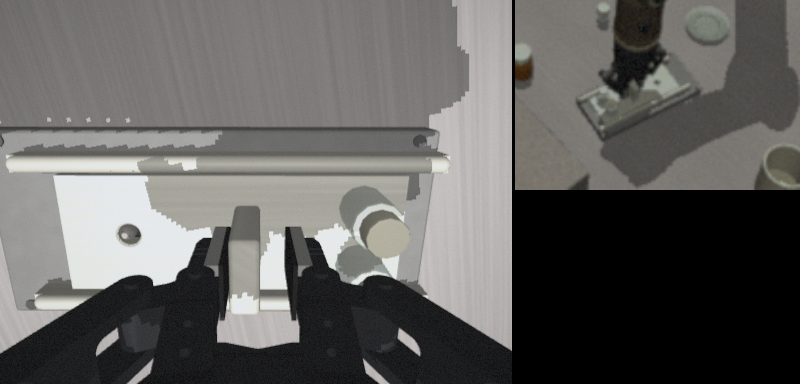

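The pin is visible inside the hole at (128,235), and the travel of 33.6 mm matches the estimated pin position. The plate appears to lie flat between the guides. I'll back off, lift clear and verify flatness from plate geometry in two views.

```bash
python3 - <<'E'
from place import *
import pickle
ux=Rs[:,0]; t=np.array(arm.current_tcp_pos())
arm.move_l(t+ux*.005,feed=.03,f_stop=4); claw.gripper_to(.035)
arm.move_l(np.array(arm.current_tcp_pos())+[0,0,.10],feed=.1,f_stop=5)
ty=R.from_rotvec(arm.current_tool_rot()).as_matrix()[:,0]; V=[]
for o in (.07,-.03):
    q=SL-ux*.035+ty*o; arm.move_l([q[0],q[1],.13],feed=.15); arm.sleep(.2); V.append(shot("wrist"))
pickle.dump(V,open("fin.pkl","wb"))
print(arm.current_clock(),np.round(arm.current_force(),2))
o=np.hstack([v[0][:300,60:450] for v in V]);cv2.imwrite("pics/fin.png",o); print(o.shape)
E
```

```text
29.4917 [0.37 0.38 0.8 ]
(300, 780, 3)
```

View pics/fin.png

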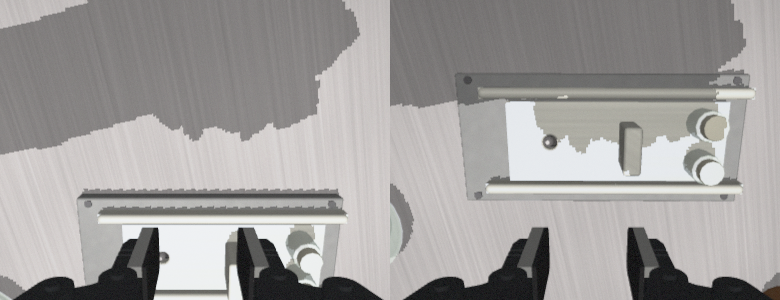

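In the final views the hole is at (164,258) in the left one and (550,142) in the right one, with the pin tip inside it. The guides run parallel to the plate. One numeric check before handing in.

```bash
python3 - <<'E'
from place import *
import pickle
V=pickle.load(open("fin.pkl","rb")); W=pickle.load(open("nudge.pkl","rb"))
X,r=tri((V[0][1],(224,257.5)),(V[1][1],(220,142)),(W[0][1],(128.5,235))); print("hole",inslot(X).round(4),np.round(r,4))
for n,a,b in (("BLcorner -y",(506,101),(54,176)),("vial corner -y",(730,101),(409,178))):
    X,r=tri((V[1][1],(a[0]-330,a[1])),(W[0][1],b)); print(n,inslot(X).round(4),np.round(r,4))
E
```

```text
hole [-0.0069 -0.0006  0.0107] [0.0009 0.0005 0.0004]
BLcorner -y [ 0.0247 -0.0301  0.0111] [0.0002 0.0002]
vial corner -y [-0.1355 -0.031   0.0172] [0.0001 0.0001]
```

Triangulation has the hole end about 3 mm above nominal, which is within pixel noise but not conclusive. I'll touch the hole end lightly with the closed fingers, since the bench touch has already calibrated the tip height.

```bash
python3 - <<'E'
from place import *
r0=down(HD-np.pi/2); claw.gripper_to(0)
q=SL+Rs[:,0]*(-.006+.020)
arm.move_l([q[0],q[1],.08],feed=.2); arm.move_l([q[0],q[1],.035],feed=.1,f_stop=4); arm.sleep(.2)
s=arm.move_l([q[0],q[1],.008],feed=.015,f_stop=3); t=np.array(arm.current_tcp_pos())
print(s,"plate top above deck",(t[2]+.0101-.015).round(4),np.round(arm.current_force(),2))
arm.move_l([q[0],q[1],.12],feed=.15); arm.sleep(.3)
im,c=shot("wrist"); 
import pickle; pickle.dump((im,c),open("v3.pkl","wb")); print(arm.current_clock())
E
```

```text
True plate top above deck 0.0079 [-0.4  -0.14  6.6 ]
33.8083
```

The plate top at the hole end is 7.9 mm above the deck, against 8 mm for a fully seated plate. It is flat and the arm is clear, so I'm handing in.

```bash
python3 -c "
from station import arm
print(arm.sign_off(),arm.current_clock())"
```

```text
the job is handed in; nothing more can be done
the job is handed in; nothing more can be done
```

The carrier lies flat on the stage with its hole over the pin (plate top 7.9 mm above the deck at the hole end, nominal 8 mm), released with the arm clear; I handed the job in at about 34 s, and sign-off gave no verdict.

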